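# Bolt the sample safe against its spring catch

### The arm

A 7-joint arm with a two-finger parallel gripper is mounted at the origin on the work surface. World frame = base frame: x ahead of the robot, y to its left, z up, the work surface at z = 0. Lengths are in mm, angles in degrees, forces in N, time in s.
With the tool pointing down it reaches from about 375 to 925 mm from the base axis. Payload 3.1 kg.
Tool frame: the origin (TCP) lies at the very end of the fingers, on their centre line; the grasp point (between the pads) lies r.grip_depth behind it (r.grip_depth is the distance from the TCP to the grasp point, in mm); x points along the fingers, y is the direction in which the jaws open and shut, and the axes are right-handed (so a half turn about x gives the same grasp; the last joint's range is limited). The gripper opens to 85 mm and grips with 20 to 120 N. Pads are 22 mm wide; open, the fingers measure 114 mm over their backs; the gripper's body (76 mm by 85 mm) begins 54 mm behind the grasp point. The pads swing forward as they close: fully open they stand 13 mm farther back than shut.
Start: joints at [70.485, 21.939, 2.515, 91.553, -1.026, 66.532, -2.859], TCP at [156.294, -630.932, 231.269] pointing down, gripper open.
Joint ranges: [-149.38, 149.38], [-23.57, 123.04], [-84.95, 90], [0, 143.3], [-89.99, 269.99], [3.08, 112.72], [-163.45, 163.45]. Speed limits (degrees/s): [159.86, 159.86, 180, 180, 180, 180, 180].

### API

Orientations are given as a 3x3 rotation matrix whose columns are the frame's x, y, z axes.
In Python, from rig import r gives the robot as it stands. The module is installed in compiled form; this text tells all that it offers.
- The arm moves only by the shell command python3 -m crank 'ROWS' [FORCE]. ROWS is JSON, a list that holds one entry, the list of rows, each a list of 7 numbers: the finger opening in cm, from 0 to 8.54, then the shift along the tool's x, y, z in cm, then the turn, a rotation vector about the tool's x, y, z in degrees. A call has 1 to 20 rows; each row shifts and turns the pose as measured when the row begins, along the tool's axes as they then stand; what a row does not reach is not made up. A row lasts 1/10 s, in which the tool goes at most 50 mm and 8.59 degrees, less where a joint would pass 70% of its speed; a pose out of reach is approached as far as the arm can. A call is refused whole if a number of a shift passes 5 or a number of a turn 8.59, either way. A call with a gripper value outside its range is refused whole. The fingers move at their own pace and stop on an object; FORCE is the grip in N (left out, the last holds). Time passes only in rows, so rows that do not move let the fingers close. It gives the time, the measured TCP pose, the force and the opening at its end, in the units of the state.
- r.get_state(): the state, without advancing time (a new reading comes with each control period).
- r.snapshot(name): name is "side" or "top" or "wrist"; returns a dict with "color" (480x640x3 uint8, blue, green, red), "z_map" (480x640 float32, mm along the optical axis (not along the pixel's ray), 0 where there is no reading), "K" (3x3 intrinsics, pixels), "k1" (the pictures are not rectified: a ray, as slopes to the right and down, at radius r is drawn at 1 + k1 r^2 times it, then the intrinsics apply), "rvec" (rotation vector, rad) and "tvec" (3), from world to camera coordinates, as OpenCV has them. Camera axes: x right, y down, z forward; pixel columns grow to the right and rows downward; lengths in mm; the calibration is good to about 2 mm. A picture is of the moment at which its call begins.
- r.job_done(): hands the job in, once; it reports no verdict.
Trained networks look in a picture, given as the dict that the camera call returned (one of the last four; its "shot" number tells which), for a name from the list of things; names that differ only in an ending like _2 or _b are one class to them, and where a whole thing is asked for, a point or a joint stands for the part that bears it (a point fixed in the world has none). Each returns a list of dicts, best first, with "conf" (0 to 1); they miss things now and then, are a little off and sometimes report something else, mostly with a low value. They report only what shows in the picture. A call takes as long as a camera call.
- r.search_frame(picture, thing): "centre" ([x, y, z] in mm, in world coordinates, good to about 4 mm: the middle of the surface that is visible of it).
The state is a dict: "clock": time; "q": joint angles; "dq": joint speeds; "joint_torque": joint torques, N m; "eef_pos": TCP position; "tcp_rot": TCP orientation; "force": force on the tool from outside, world axes, zero at the start; "torque": the same for the moment, N m; "gripper_width": finger opening in mm.
Only numpy, scipy, OpenCV 4.12 (cv2) and the standard library are available. Lean on these libraries where they do the work, as an engineer would, in place of code of your own. Each camera call takes 0.05 s, during which the arm holds its last target. There are 200 camera calls.

### The job

The bolt on top of the grey sample safe stands drawn back, locked by a spring catch. With one fingertip hold the long red catch bar down, and while you keep it down push the bolt's black thumb-piece along with the other fingertip until the bolt is fully home in the keeper on the yellow hatch; then lift away, so that the catch springs back up and locks the bolt. Nothing is to be picked up, and the jars and other things on the safe and the table are to stay where they are.

Things in the scene. Friction and masses are not known exactly. Their poses are not given: they have to be found in the camera images.
- safe: Fixed grey steel box, 260 (x) x 340 (y) x 90 mm high, dark deck, yellow hatch over its +y end. Origin: centre of its underside, on the table. The bolt slides along its +y towards the hatch; x runs across the bolt. On the deck, besides catch and bolt: a black housing under the red bar, 108 mm above the table, and bolt guides (see point keeper). Only the two bystanders stand on it.
- keeper (a point): Centre of the steel keeper's top on the hatch, which the bolt enters: at x = 30, y = 96 mm of the safe, 114 mm above the table. Two bolt guides like it stand at y = 52 and -100 mm; each is 23 mm wide in x, 12 to 16 mm in y and 114 mm above the table. Between them the steel bolt rod (13 mm thick) has its top 109.5 mm above the table.
- catch_pad: The catch's red press bar, 26 (x) x 130 (y, along the bolt) x 8 mm, at x = -30 mm of the safe, y from -82 to +48 mm. Origin: centre of its top face, 130 mm above the table at rest; axes as the safe's. It goes straight down wherever it is pressed, and a fingertip may slide along it.
- catch (a joint): How far the catch is pressed (m): 0 up, 0.009 at its stop. Spring: 2.7 N to start it, 6.1 N at the stop. Its tooth stands in a four-toothed brass comb on the bolt; pressed more than 0.0045 it frees the bolt. Let up on the way, it drops into the next notch and locks the bolt there. With the bolt beyond 0.056 it springs up into the last notch.
- bolt_thumb: The bolt's black thumb-piece, an upright plate 34 (x) x 10 (y) x 42 mm high, at x = 30 mm of the safe (60 mm across from the catch bar's centre line) and y = -30 mm plus the bolt's value. Origin: its centre, 127 mm above the table (top 148, lower edge 106 mm). Push its -y face towards +y. Behind it is only the low bolt rod and the rear guide. Axes as the safe's.
- bolt (a joint): How far the bolt is slid towards the keeper (m): 0 drawn back, 0.062 fully home at its stop. It starts at 0 to 0.005 and has 7 mm of free play before the catch's tooth blocks it. Friction about 2 N; it stays where it is left.
- jar_a: Bystander: sealed glass jar with yellow contents and red lid, 48 mm across, 64 mm high, standing on the safe near its rear +x corner (about x = 98, y = -125 mm of the safe). Origin: centre of its underside.
- dropper: Bystander: white dropper bottle with blue cap, 26 mm across, 65 mm high, standing on the safe near its -x, -y corner (about x = -100, y = -135 mm of the safe). Origin: centre of its underside.
- jar_b: Bystander: sealed jar with white lid, 48 mm across, 64 mm high, on the table. Origin: centre of its underside.
- detector: Bystander: yellow hand-held gas detector, 125 x 60 x 33 mm, lying on the table. Origin: centre of its underside.
- coasters: Bystander: stack of square coasters, 96 x 94 x 37 mm, on the table. Origin: centre of its underside.
- screwdriver: Bystander: red-handled screwdriver lying on the table. Origin: under its middle.
- jar_lid: Bystander: open brass lid ring, 50 mm across, 12 mm high, on the table. Origin: centre of its underside.

How it is judged:
By the outcome, as a careful person would: the job done as asked, in the order asked, and still so for the second after the job is handed in, with the robot touching nothing.
It also fails if it takes over 40 s, if anything falls off the work surface, if the arm or the gripper's body presses on something with over 40 N, if the wrist force passes 120 N, or if a joint passes its speed limit or range.

## Working session

There is one attempt and no reset: what is moved stays moved. The work goes in short steps, Python scripts to look and compute and a shell command to move; the robot and the scene stay as the last step left them, time stands still between calls to the robot, and variables do not carry over. Pictures are saved under pics/ and viewed, about 8 in all and at most 12, crops included, and the job is handed in when it is done.

```bash
mkdir -p pics; ls
python3 - <<'E'
from rig import r
import cv2,numpy as np
s=r.get_state();print({k:np.round(v,3).tolist() for k,v in s.items()},r.grip_depth)
for n in("top","side"):
    p=r.snapshot(n);cv2.imwrite(f"pics/{n}0.png",p["color"]);np.savez(f"{n}0.npz",**{k:p[k] for k in("color","z_map","K","k1","rvec","tvec")})
    print(n,p["K"].tolist(),p["k1"])
    for t in("safe","catch_pad","bolt_thumb","jar_a","dropper","jar_b","detector","coasters","screwdriver","jar_lid"):
        print(t,[(np.round(d["centre"]).tolist(),round(d["conf"],2)) for d in r.search_frame(p,t)[:2]])
E
```

```text
pics
{'clock': 0.0, 'q': [70.483, 21.994, 2.51, 91.651, -1.024, 66.531, -2.861], 'dq': [-0.039, -0.068, 0.007, -0.072, -0.004, -0.003, -0.038], 'joint_torque': [-0.0, -43.345, 1.025, -24.951, 0.011, 0.011, -0.0], 'eef_pos': [156.064, -630.001, 229.85], 'tcp_rot': [[-0.001, 0.241, -0.971], [0.003, -0.971, -0.241], [-1.0, -0.003, 0.0]], 'force': [-0.803, -0.382, 0.225], 'torque': [-0.007, 0.051, -0.017], 'gripper_width': 85.435} 18.700000000000003
top [[459.45552230605114, 0.0, 324.2809801359262], [0.0, 459.45552230605114, 251.34821645413803], [0.0, 0.0, 1.0]] -0.0785884354810949
safe [([521.0, -89.0, 93.0], 0.84)]
catch_pad [([509.0, -119.0, 132.0], 0.59), ([646.0, -420.0, 8.0], 0.55)]
bolt_thumb [([520.0, -87.0, 91.0], 0.7), ([565.0, -107.0, 112.0], 0.65)]
jar_a [([554.0, 434.0, 62.0], 0.91), ([669.0, -164.0, 153.0], 0.89)]
dropper [([562.0, -109.0, 109.0], 0.51)]
jar_b [([554.0, 434.0, 62.0], 0.91), ([669.0, -164.0, 153.0], 0.89)]
detector [([425.0, 415.0, 30.0], 0.86), ([563.0, -109.0, 110.0], 0.54)]
coasters [([672.0, 450.0, 38.0], 0.7), ([424.0, 417.0, 28.0], 0.7)]
screwdriver [([460.0, -438.0, 22.0], 0.76)]
jar_lid []
side [[547.9652828553085, 0.0, 325.9052477376504], [0.0, 547.9652828553085, 244.4106967617013], [0.0, 0.0, 1.0]] -0.04136159339517702
safe [([513.0, -159.0, 93.0], 0.87)]
catch_pad [([502.0, -132.0, 130.0], 0.89)]
bolt_thumb [([563.0, -114.0, 109.0], 0.74)]
jar_a [([668.0, -185.0, 134.0], 0.88), ([549.0, 424.0, 40.0], 0.78)]
dropper [([499.0, -271.0, 120.0], 0.6)]
jar_b [([668.0, -185.0, 134.0], 0.88), ([549.0, 424.0, 40.0], 0.78)]
detector [([422.0, 395.0, 26.0], 0.68), ([669.0, 430.0, 36.0], 0.67)]
coasters [([669.0, 427.0, 34.0], 0.58), ([512.0, -158.0, 91.0], 0.46)]
screwdriver [([458.0, -446.0, 18.0], 0.69), ([513.0, -158.0, 89.0], 0.36)]
jar_lid [([645.0, -427.0, 10.0], 0.74)]
```

View pics/top0.png

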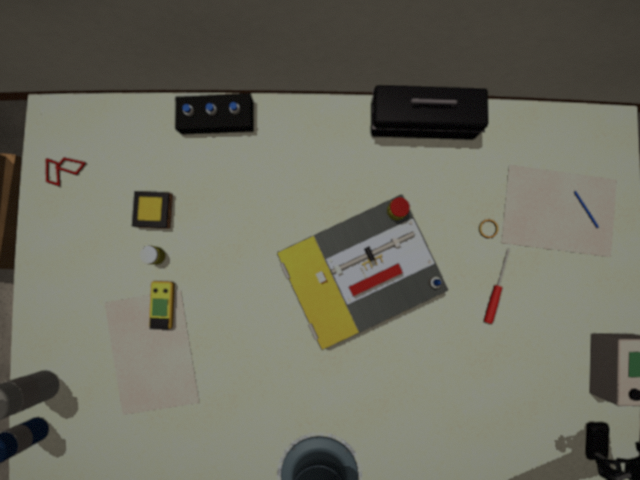

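View pics/side0.png

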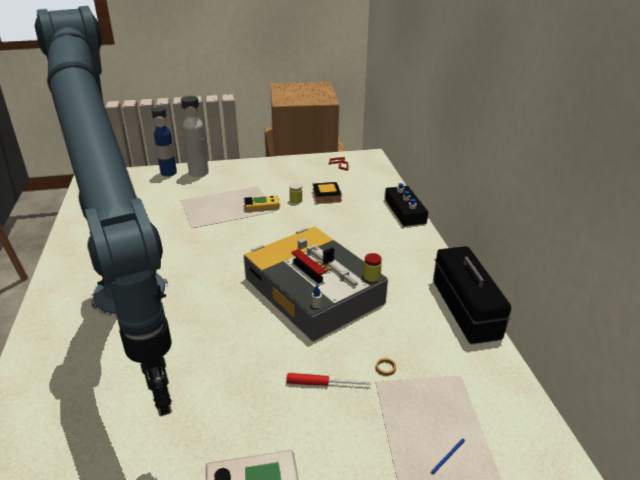

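The top view shows the safe turned about 25°, with its corners at px (402,195), (447,291), (326,349) and (277,253). The red bar is at (376,280) and the thumb-piece at (369,253). The side view agrees, and the deck around the bar and thumb is clear. Next I fit the pose from depth.

```bash
cat > h.py <<'E'
import cv2,numpy as np
def cloud(p):
    z=p["z_map"].astype(float);h,w=z.shape
    uv=np.stack(np.meshgrid(np.arange(w),np.arange(h)),-1).reshape(-1,1,2).astype(float)
    n=cv2.undistortPoints(uv,np.array(p["K"]),np.array([float(p["k1"]),0,0,0])).reshape(h,w,2)
    c=np.dstack([n*z[...,None],z]);R=cv2.Rodrigues(np.array(p["rvec"]))[0]
    P=(c-np.array(p["tvec"]).reshape(3))@R
    P[z==0]=np.nan
    return P
def axes(yaw):
    c,s=np.cos(np.radians(yaw)),np.sin(np.radians(yaw));return np.array([c,s]),np.array([-s,c])
E
python3 - <<'E'
import numpy as np,cv2
from h import *
for n in("top","side"):
    p=np.load(n+"0.npz");P=cloud(p);c=p["color"].astype(int);b,g,r_=c[...,0],c[...,1],c[...,2]
    near=(abs(P[...,0]-530)<230)&(abs(P[...,1]+110)<230)
    m=near&(P[...,2]>70)&(P[...,2]<100)
    print(n,"deck z",np.median(P[m][:,2]),"safe",cv2.minAreaRect(P[m][:,:2].astype(np.float32)))
    red=near&(r_>100)&(g<70)&(b<70)&(P[...,2]>115)&(P[...,2]<140)
    q=P[red];print("bar",len(q),np.median(q[:,2]),cv2.minAreaRect(q[:,:2].astype(np.float32)))
    ex,ey=axes(25);C=np.array([565,-110])
    d=(P[...,:2]-C);a,bb=d@ex,d@ey
    t=near&(P[...,2]>130)&(abs(a)<40)&(abs(bb)<60)&(c.max(2)<70)
    q=P[t];print("thumb",len(q),q.mean(0) if len(q) else 0,np.ptp(q,axis=0) if len(q) else 0)
    for nm,mm in (("jarlid",near&(r_>100)&(g<70)&(b<70)&(P[...,2]>148)),("yellow",near&(r_>140)&(g>110)&(b<80)&(P[...,2]>80)&(P[...,2]<110))):
        q=P[mm];print(nm,len(q),np.median(q,0),cv2.minAreaRect(q[:,:2].astype(np.float32)))
E
```

```text
top deck z 91.48204219815156 safe ((524.611328125, -90.94113159179688), (261.8006286621094, 342.8114929199219), 26.558748245239258)
bar 551 130.94842269412626 ((506.6116638183594, -121.06061553955078), (23.789968490600586, 125.91177368164062), 26.52699089050293)
thumb 71 [ 564.92856924 -104.29082887  148.24670273] [29.6421083  20.49430054 12.55066457]
jarlid 245 [ 675.21789585 -170.50168246  155.03800839] ((674.3638916015625, -170.075927734375), (38.67012023925781, 40.0440788269043), 46.1545295715332)
yellow 392 [535.29197055  38.63607504  91.13037109] ((476.03955078125, 15.626113891601562), (240.20594787597656, 85.76593017578125), 26.1951904296875)
side deck z 90.69552022323646 safe ((523.1937866210938, -92.61051940917969), (265.269775390625, 349.5776062011719), 26.702054977416992)
bar 238 130.4448661773739 ((506.2890319824219, -122.611083984375), (28.224817276000977, 132.8332061767578), 26.627195358276367)
thumb 75 [ 564.60845146 -107.43704172  142.33543968] [31.06526205 26.23710413 20.70167279]
jarlid 112 [ 673.20980382 -172.34095724  154.42406261] ((672.720703125, -172.57167053222656), (41.08222961425781, 43.569580078125), 0.07286150008440018)
yellow 1345 [452.30566413  11.42902341  90.74444434] ((498.6236572265625, -38.13627624511719), (256.7684326171875, 217.46514892578125), 26.71274185180664)
```

```bash
python3 -m crank '[[[4.8,0,0,0,-8.5,0,0],[4.8,0,0,0,-8.5,0,0],[4.8,0,0,0,-8.5,0,0],[4.8,0,0,0,-8.5,0,0],[4.8,0,0,0,-8.5,0,0],[4.8,0,0,0,-8.5,0,0],[4.8,0,0,0,-8.5,0,0],[4.8,0,0,0,-8.5,0,0],[4.8,0,0,0,-8.5,0,0],[4.8,0,0,0,-8.5,0,0],[4.8,0,0,0,-8.5,0,0],[4.8,0,0,0,-8.5,0,0],[4.8,0,0,0,0,0,0]]]'
cat >> h.py <<'E'
C0=np.array([524.8,-92.3]);YAW=26.6
def rel(s,tgt=None):
    """safe-frame TCP; delta to tgt (safe x,y, height) in tool cm; yaw error"""
    ex,ey=axes(YAW);p=np.array(s["eef_pos"]);R=np.array(s["tcp_rot"]);d=p[:2]-C0
    print("safe xy z",np.round([d@ex,d@ey,p[2]],1),"yaw",round(np.degrees(np.arctan2(R[1,1],R[0,1])),2),"tilt x",np.round(R[:,0],3),"F",np.round(s["force"],1),"F safe y",round(float(np.array(s["force"])[:2]@ey),1),"w",round(s["gripper_width"],1),"t",round(s["clock"],2))
    if tgt is not None:
        t=np.r_[C0+tgt[0]*ex+tgt[1]*ey,tgt[2]];print("tool cm",np.round(R.T@(t-p)/10,2))
E
python3 -c "
from rig import r;from h import *
s=r.get_state();rel(s,(0,-60,229));print(np.round(s['q'],1))"
```

```text
clock: 2.4
eef_pos: [155.5, -631.1, 231.2]
tcp_rot: [[-0.001, 0.889, 0.458], [-0.0, 0.458, -0.889], [-1.0, -0.001, -0.0]]
force: [-0.1, -0.1, -0.8]
gripper_width: 48.2
safe xy z [-571.5 -316.4  231.2] yaw 27.29 tilt x [-0.001 -0.    -1.   ] F [-0.1 -0.1 -0.8] F safe y 0.0 w 48.2 t 2.4
tool cm [  0.19  57.45 -24.96]
[ 83.8  22.8 -14.6  90.8   6.1  67.2  95.2]
```

```bash
python3 -m crank '[[[4.8,0,4.4,-1.9,0.6,0,0],[4.8,0,4.4,-1.9,0,0,0],[4.8,0,4.4,-1.9,0,0,0],[4.8,0,4.4,-1.9,0,0,0],[4.8,0,4.4,-1.9,0,0,0],[4.8,0,4.4,-1.9,0,0,0],[4.8,0,4.4,-1.9,0,0,0],[4.8,0,4.4,-1.9,0,0,0],[4.8,0,4.4,-1.9,0,0,0],[4.8,0,4.4,-1.9,0,0,0],[4.8,0,4.4,-1.9,0,0,0],[4.8,0,4.4,-1.9,0,0,0],[4.8,0,4.4,-1.9,0,0,0],[4.8,0,0,0,0,0,0]]]'
python3 -c "
from rig import r;from h import *
s=r.get_state();rel(s,(0,-60,160));print(np.round(s['q'],1))"
```

```text
clock: 3.8
eef_pos: [581.3, -152.2, 230.7]
tcp_rot: [[0.006, 0.921, 0.39], [-0.007, 0.391, -0.921], [-1.0, 0.003, 0.009]]
force: [-0.7, 1.4, -0.1]
gripper_width: 47.9
safe xy z [ 23.7 -78.8 230.7] yaw 22.99 tilt x [ 0.006 -0.007 -1.   ] F [-0.7  1.4 -0.1] F safe y 1.6 w 47.9 t 3.8
tool cm [ 7.04 -2.51 -1.79]
[ 38.7  20.  -34.3  97.5  12.6  65.9  23.9]
```

```bash
python3 -m crank '[[[4.8,1.5,-1.25,-0.8,-3.6,0,0],[4.8,1.5,-1.25,-0.8,0,0,0],[4.8,1.5,0,0,0,0,0],[4.8,0,0,0,0,0,0],[4.8,0,0,0,0,0,0]]]'
python3 - <<'E'
from rig import r;from h import *
s=r.get_state();rel(s,(0,-60,140))
p=r.snapshot("wrist");cv2.imwrite("pics/wrist1.png",p["color"])
P=cloud(p);ex,ey=axes(YAW)
c=p["color"].astype(int);red=(c[...,2]>90)&(c[...,1]<60)&(c[...,0]<60)&(P[...,2]>120)&(P[...,2]<140)
if red.sum():
    q=P[red];print(red.sum(),np.median(q[:,2]),cv2.minAreaRect(q[:,:2].astype(np.float32)))
p=r.snapshot("side");cv2.imwrite("pics/side1.png",cv2.resize(p["color"][200:380,200:440],None,fx=3,fy=3))
E
```

```text
clock: 4.3
eef_pos: [554.6, -146.7, 184.8]
tcp_rot: [[0.01, 0.896, 0.444], [-0.007, 0.444, -0.896], [-1.0, 0.005, 0.011]]
force: [-0.8, 0.4, 0.0]
gripper_width: 48.2
safe xy z [  2.2 -62.  184.8] yaw 26.33 tilt x [ 0.01  -0.007 -1.   ] F [-0.8  0.4  0. ] F safe y 0.7 w 48.2 t 4.3
tool cm [ 4.47 -0.25 -0.25]
15913 128.88604373313265 ((507.4053039550781, -120.76605987548828), (25.947776794433594, 129.21205139160156), 26.492721557617188)
```

View pics/wrist1.png

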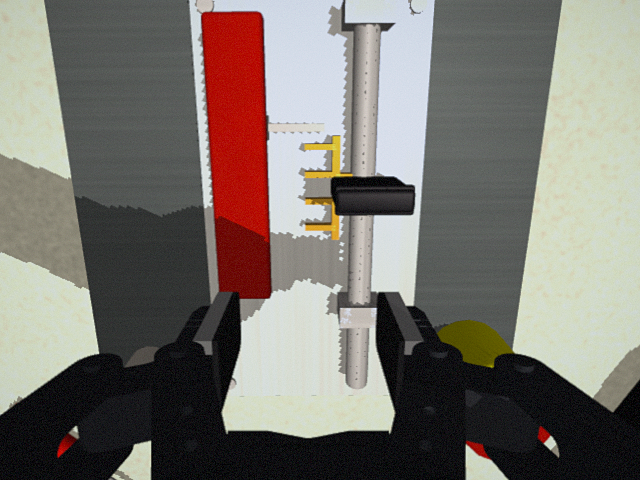

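View pics/side1.png

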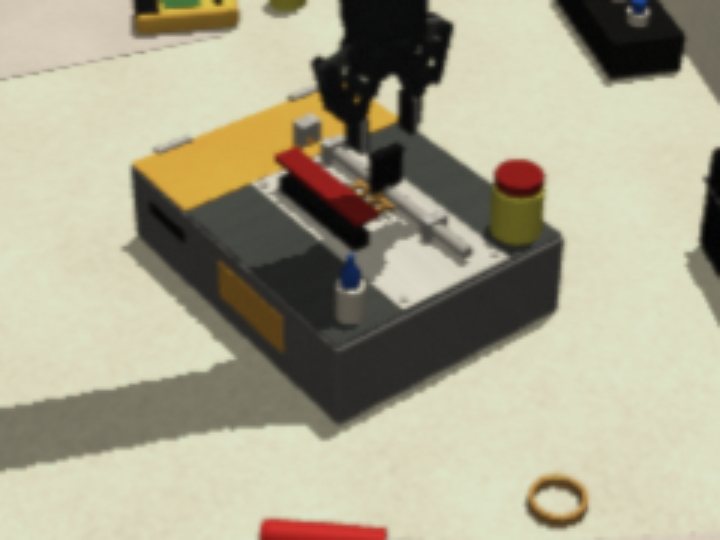

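The wrist view shows the bar at columns 205–270, the thumb at (373,197) and the fingers straddling 60 mm behind the thumb. The bar fit agrees with mine to 2 mm. I go down to just above the bar.

```bash
python3 -m crank '[[[4.8,1.5,-0.1,-0.15,-0.3,0.5,0.6],[4.8,1.5,0,0,0,0,0],[4.8,1.2,0,0,0,0,0],[4.8,0,0,0,0,0,0],[4.8,0,0,0,0,0,0]]]'
python3 -c "
from rig import r;from h import *
rel(r.get_state(),(1,-60,130))"
```

```text
clock: 4.9
eef_pos: [557.8, -147.5, 143.9]
tcp_rot: [[0.022, 0.895, 0.446], [0.004, 0.446, -0.895], [-1.0, 0.021, 0.007]]
force: [0.2, 0.1, 1.1]
gripper_width: 48.1
safe xy z [  4.8 -64.1 143.9] yaw 26.47 tilt x [ 0.022  0.004 -1.   ] F [0.2 0.1 1.1] F safe y 0.0 w 48.1 t 4.9
tool cm [ 1.38 -0.41 -0.42]
```

```bash
python3 -m crank '[[[4.8,0.3,-0.35,-0.3,0,0.4,-1.2],[4.8,0.3,0,0,0,0,0],[4.8,0,0,0,0,0,0],[4.8,0,0,0,0,0,0]]]'
cat >> h.py <<'E'
def tilt(s):
    R=np.array(s["tcp_rot"]);t=R.T@np.array([0,0,-1]);print("tilt fix deg",np.round(np.degrees(np.cross([1,0,0],t)),2))
E
python3 -c "
from rig import r;from h import *
s=r.get_state();rel(s,(1,-60,130));tilt(s)"
```

```text
clock: 5.3
eef_pos: [554.3, -145.9, 138.6]
tcp_rot: [[0.001, 0.895, 0.446], [-0.0, 0.446, -0.895], [-1.0, 0.0, 0.001]]
force: [0.1, -0.1, 0.1]
gripper_width: 48.1
safe xy z [  2.3 -61.1 138.6] yaw 26.5 tilt x [ 0.001 -0.    -1.   ] F [ 0.1 -0.1  0.1] F safe y -0.2 w 48.1 t 5.3
tool cm [ 0.86 -0.14 -0.11]
tilt fix deg [ 0.    0.03 -0.02]
```

Now down in small steps while watching the force.

```bash
python3 -m crank '[[[4.8,0.3,-0.1,-0.1,0,0,0],[4.8,0.3,0,0,0,0,0],[4.8,0.3,0,0,0,0,0],[4.8,0,0,0,0,0,0]]]'
python3 -c "
from rig import r;from h import *
s=r.get_state();rel(s,(1,-60,123));tilt(s)"
```

```text
clock: 5.7
eef_pos: [553.0, -145.6, 129.4]
tcp_rot: [[0.001, 0.895, 0.446], [-0.001, 0.446, -0.895], [-1.0, 0.001, 0.001]]
force: [0.2, -0.5, -0.9]
gripper_width: 48.1
safe xy z [  1.4 -60.3 129.4] yaw 26.49 tilt x [ 0.001 -0.001 -1.   ] F [ 0.2 -0.5 -0.9] F safe y -0.6 w 48.1 t 5.7
tool cm [ 0.64 -0.04 -0.03]
tilt fix deg [ 0.    0.08 -0.05]
```

```bash
python3 -m crank '[[[4.8,0.2,0,0,0,0,0],[4.8,0,0,0,0,0,0]]]'
python3 -c "
from rig import r;from h import *
s=r.get_state();rel(s,(1,-60,123));tilt(s)"
```

```text
clock: 5.9
eef_pos: [553.3, -145.6, 127.5]
tcp_rot: [[0.002, 0.895, 0.446], [-0.001, 0.446, -0.895], [-1.0, 0.001, 0.002]]
force: [-0.2, -0.3, 2.3]
gripper_width: 47.8
safe xy z [  1.6 -60.4 127.5] yaw 26.48 tilt x [ 0.002 -0.001 -1.   ] F [-0.2 -0.3  2.3] F safe y -0.2 w 47.8 t 5.9
tool cm [ 0.45 -0.06 -0.05]
tilt fix deg [ 0.    0.09 -0.07]
```

```bash
python3 -m crank '[[[4.8,0.3,0,0,0,0,0],[4.8,0,0,0,0,0,0]]]'
python3 -c "
from rig import r;from h import *
s=r.get_state();rel(s,(1,-60,121));tilt(s)"
```

```text
clock: 6.1
eef_pos: [553.5, -145.7, 125.0]
tcp_rot: [[0.002, 0.895, 0.446], [-0.001, 0.446, -0.895], [-1.0, 0.001, 0.002]]
force: [-1.2, -0.1, 2.8]
gripper_width: 48.1
safe xy z [  1.7 -60.6 125. ] yaw 26.47 tilt x [ 0.002 -0.001 -1.   ] F [-1.2 -0.1  2.8] F safe y 0.4 w 48.1 t 6.1
tool cm [ 0.4  -0.07 -0.06]
tilt fix deg [ 0.    0.11 -0.05]
```

```bash
python3 -m crank '[[[4.8,0.3,0,0,0,0,0],[4.8,0,0,0,0,0,0]]]'
python3 - <<'E'
from rig import r;from h import *
s=r.get_state();rel(s,(1,-60,121));tilt(s)
p=r.snapshot("wrist");cv2.imwrite("pics/wrist2.png",p["color"])
P=cloud(p);c=p["color"].astype(int);red=(c[...,2]>80)&(c[...,1]<60)&(c[...,0]<60)&(P[...,2]>110)&(P[...,2]<140)
q=P[red];print("bar z",len(q),np.median(q[:,2]))
E
```

```text
clock: 6.3
eef_pos: [553.6, -145.7, 122.5]
tcp_rot: [[0.002, 0.895, 0.446], [-0.002, 0.446, -0.895], [-1.0, 0.001, 0.002]]
force: [-1.0, -0.2, 4.0]
gripper_width: 47.9
safe xy z [  1.9 -60.7 122.5] yaw 26.47 tilt x [ 0.002 -0.002 -1.   ] F [-1.  -0.2  4. ] F safe y 0.3 w 47.9 t 6.3
tool cm [ 0.15 -0.09 -0.07]
tilt fix deg [ 0.    0.14 -0.05]
bar z 24987 124.00375421902787
```

View pics/wrist2.png

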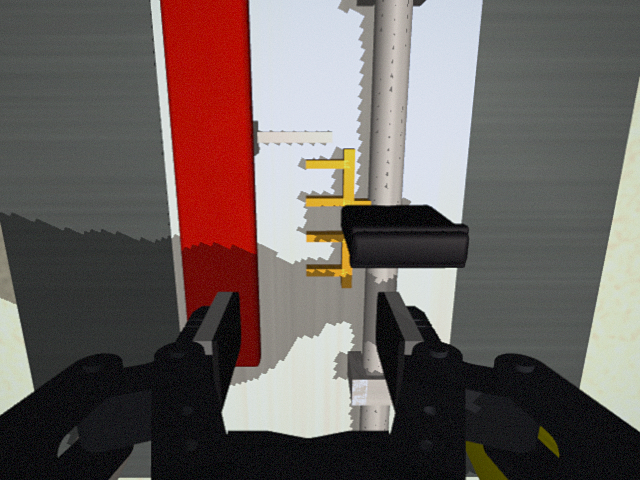

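The left finger is on the bar, which is down about 5 mm (129 → 124). The right finger is behind the thumb. I press 2.5 mm more and approach the thumb.

```bash
python3 -m crank '[[[4.8,0.25,0,0,0,0,0],[4.8,0,0,-0.5,0,0,0],[4.8,0,0,-0.5,0,0,0],[4.8,0,0,0,0,0,0]]]'
python3 -c "
from rig import r;from h import *
s=r.get_state();rel(s,(1,16,120));tilt(s)"
```

```text
clock: 6.75
eef_pos: [551.7, -140.2, 122.1]
tcp_rot: [[0.008, 0.896, 0.444], [-0.007, 0.444, -0.896], [-1.0, 0.004, 0.01]]
force: [-2.5, 0.9, 4.0]
gripper_width: 48.1
safe xy z [  2.6 -54.9 122.1] yaw 26.38 tilt x [ 0.008 -0.007 -1.   ] F [-2.5  0.9  4. ] F safe y 1.9 w 48.1 t 6.75
tool cm [ 0.13 -0.19 -7.09]
tilt fix deg [ 0.    0.6  -0.24]
```

```bash
python3 -m crank '[[[4.8,0.3,-0.1,-0.4,0,0.6,-0.3],[4.8,0.1,0,-0.4,0,0,0],[4.8,0,0,0,0,0,0]]]'
python3 -c "
from rig import r;from h import *
s=r.get_state();rel(s,(1,16,120));tilt(s)"
```

```text
clock: 7.05
eef_pos: [549.2, -134.9, 119.3]
tcp_rot: [[0.003, 0.896, 0.444], [-0.003, 0.444, -0.896], [-1.0, 0.002, 0.004]]
force: [0.9, 0.1, 5.2]
gripper_width: 48.1
safe xy z [  2.7 -49.  119.3] yaw 26.34 tilt x [ 0.003 -0.003 -1.   ] F [0.9 0.1 5.2] F safe y -0.4 w 48.1 t 7.05
tool cm [-0.1 -0.2 -6.5]
tilt fix deg [ 0.    0.23 -0.11]
```

```bash
python3 -m crank '[[[4.8,0,-0.1,-0.5,0,0.3,0],[4.8,0,0,-0.5,0,0,0],[4.8,0,0,-0.5,0,0,0]]]'
python3 -c "
from rig import r;from h import *
s=r.get_state();rel(s,(1,16,119.5));tilt(s)"
```

```text
clock: 7.35
eef_pos: [543.9, -125.4, 120.1]
tcp_rot: [[0.007, 0.897, 0.441], [-0.003, 0.441, -0.897], [-1.0, 0.005, 0.006]]
force: [3.0, -6.0, 3.3]
gripper_width: 47.8
safe xy z [  2.3 -38.2 120.1] yaw 26.2 tilt x [ 0.007 -0.003 -1.   ] F [ 3.  -6.   3.3] F safe y -6.7 w 47.8 t 7.35
tool cm [ 0.03 -0.17 -5.42]
tilt fix deg [ 0.    0.32 -0.31]
```

```bash
python3 -m crank '[[[4.8,0.1,0,-0.5,-0.4,0.4,-0.3],[4.8,0.05,0,-0.5,0,0,0],[4.8,0.05,0,-0.5,0,0,0]]]'
python3 -c "
from rig import r;from h import *
s=r.get_state();rel(s,(1,16,119.5));tilt(s)"
```

```text
clock: 7.65
eef_pos: [540.1, -117.1, 119.8]
tcp_rot: [[0.007, 0.896, 0.445], [-0.006, 0.445, -0.896], [-1.0, 0.004, 0.008]]
force: [2.2, -6.1, 4.7]
gripper_width: 48.5
safe xy z [  2.6 -29.  119.8] yaw 26.41 tilt x [ 0.007 -0.006 -1.   ] F [ 2.2 -6.1  4.7] F safe y -6.4 w 48.5 t 7.65
tool cm [-0.01 -0.17 -4.5 ]
tilt fix deg [ 0.    0.47 -0.21]
```

```bash
python3 -m crank '[[[4.8,0.1,-0.1,-0.6,0,0.5,-0.2],[4.8,0.1,0,-0.6,0,0.2,0],[4.8,0.05,0,-0.6,0,0.2,0],[4.8,0.05,0,-0.6,0,0.2,0]]]'
python3 -c "
from rig import r;from h import *
s=r.get_state();rel(s,(1,16,119.5));tilt(s)"
```

```text
clock: 8.05
eef_pos: [533.2, -103.1, 119.5]
tcp_rot: [[0.007, 0.898, 0.44], [0.0, 0.44, -0.898], [-1.0, 0.007, 0.003]]
force: [2.4, -5.3, 3.7]
gripper_width: 48.4
safe xy z [  2.7 -13.4 119.5] yaw 26.12 tilt x [ 0.007  0.    -1.   ] F [ 2.4 -5.3  3.7] F safe y -5.8 w 48.4 t 8.05
tool cm [-0.   -0.2  -2.94]
tilt fix deg [ 0.    0.16 -0.38]
```

```bash
python3 -m crank '[[[4.8,0.05,0,-0.6,0,0.4,-0.2],[4.8,0.05,0,-0.6,0,0.2,0],[4.8,0.05,0,-0.6,0,0.2,0]]]'
python3 -c "
from rig import r;from h import *
s=r.get_state();rel(s,(1,16,119.5));tilt(s)"
```

```text
clock: 8.35
eef_pos: [527.7, -92.3, 119.5]
tcp_rot: [[0.004, 0.9, 0.437], [0.004, 0.437, -0.9], [-1.0, 0.006, -0.002]]
force: [2.3, -4.8, 4.7]
gripper_width: 47.9
safe xy z [  2.6  -1.3 119.5] yaw 25.89 tilt x [ 0.004  0.004 -1.   ] F [ 2.3 -4.8  4.7] F safe y -5.4 w 47.9 t 8.35
tool cm [-0.   -0.18 -1.73]
tilt fix deg [ 0.   -0.11 -0.34]
```

```bash
python3 -m crank '[[[4.8,0.1,-0.1,-0.5,-0.5,0,-0.3],[4.8,0.05,0,-0.5,0,0.2,0],[4.8,0.05,0,-0.4,0,0.2,0]]]'
python3 - <<'E'
from rig import r;from h import *
s=r.get_state();rel(s,(1,16,119.5));tilt(s)
E
```

```text
clock: 8.65
eef_pos: [523.9, -84.8, 119.4]
tcp_rot: [[0.005, 0.897, 0.442], [0.002, 0.442, -0.897], [-1.0, 0.005, 0.001]]
force: [2.2, -5.2, 4.1]
gripper_width: 47.9
safe xy z [  2.6   7.1 119.4] yaw 26.24 tilt x [ 0.005  0.002 -1.   ] F [ 2.2 -5.2  4.1] F safe y -5.7 w 47.9 t 8.65
tool cm [-0.01 -0.16 -0.89]
tilt fix deg [ 0.    0.04 -0.3 ]
```

```bash
python3 -m crank '[[[4.8,0.1,0,-0.4,0,0.2,-0.3],[4.8,0.05,0,-0.4,0,0.2,0]]]'
python3 - <<'E'
from rig import r;from h import *
s=r.get_state();rel(s,(1,16,119.5));tilt(s)
E
```

```text
clock: 8.85
eef_pos: [522.2, -81.0, 119.1]
tcp_rot: [[0.002, 0.898, 0.44], [0.001, 0.44, -0.898], [-1.0, 0.002, -0.0]]
force: [2.0, -5.3, 3.4]
gripper_width: 47.9
safe xy z [  2.7  11.3 119.1] yaw 26.1 tilt x [ 0.002  0.001 -1.   ] F [ 2.  -5.3  3.4] F safe y -5.7 w 47.9 t 8.85
tool cm [-0.04 -0.17 -0.47]
tilt fix deg [ 0.   -0.01 -0.1 ]
```

```bash
python3 -m crank '[[[4.8,0.05,0,-0.4,0,0,-0.1],[4.8,0.05,0,-0.4,0,0.2,0]]]'
python3 - <<'E'
from rig import r;from h import *
s=r.get_state();rel(s,(1,16,119.5));tilt(s)
E
```

```text
clock: 9.05
eef_pos: [520.3, -77.3, 119.1]
tcp_rot: [[0.002, 0.899, 0.438], [-0.001, 0.438, -0.899], [-1.0, 0.002, 0.002]]
force: [2.2, -5.4, 5.0]
gripper_width: 47.8
safe xy z [  2.7  15.5 119.1] yaw 25.97 tilt x [ 0.002 -0.001 -1.   ] F [ 2.2 -5.4  5. ] F safe y -5.8 w 47.8 t 9.05
tool cm [-0.04 -0.17 -0.05]
tilt fix deg [ 0.    0.13 -0.09]
```

```bash
python3 -m crank '[[[4.8,0.05,0,-0.4,0,0.2,-0.1],[4.8,0.05,0,-0.4,0,0.2,0]]]'
python3 - <<'E'
from rig import r;from h import *
s=r.get_state();rel(s,(1,16,119.5));tilt(s)
E
```

```text
clock: 9.25
eef_pos: [519.9, -76.5, 119.2]
tcp_rot: [[0.006, 0.901, 0.434], [-0.004, 0.434, -0.901], [-1.0, 0.003, 0.006]]
force: [5.6, -7.9, 1.4]
gripper_width: 48.4
safe xy z [  2.7  16.3 119.2] yaw 25.73 tilt x [ 0.006 -0.004 -1.   ] F [ 5.6 -7.9  1.4] F safe y -9.6 w 48.4 t 9.25
tool cm [-0.03 -0.17  0.03]
tilt fix deg [ 0.    0.35 -0.19]
```

Motion has stopped at y = 16.3, as predicted for 62 mm of travel, and the force is rising. One firmer push to confirm, then a look.

```bash
python3 -m crank '[[[4.8,0.05,0,-0.7,0,0.3,-0.2],[4.8,0.05,0,-0.7,0,0,0]]]'
python3 - <<'E'
from rig import r;from h import *
s=r.get_state();rel(s,(1,16,119.5));tilt(s)
p=r.snapshot("wrist");cv2.imwrite("pics/wrist3.png",p["color"])
E
```

```text
clock: 9.45
eef_pos: [519.8, -76.5, 119.3]
tcp_rot: [[0.014, 0.905, 0.425], [-0.015, 0.425, -0.905], [-1.0, 0.007, 0.019]]
force: [7.7, -12.3, -0.9]
gripper_width: 48.2
safe xy z [  2.6  16.4 119.3] yaw 25.18 tilt x [ 0.014 -0.015 -1.   ] F [  7.7 -12.3  -0.9] F safe y -14.4 w 48.2 t 9.45
tool cm [-0.02 -0.16  0.04]
tilt fix deg [ 0.    1.11 -0.39]
```

View pics/wrist3.png

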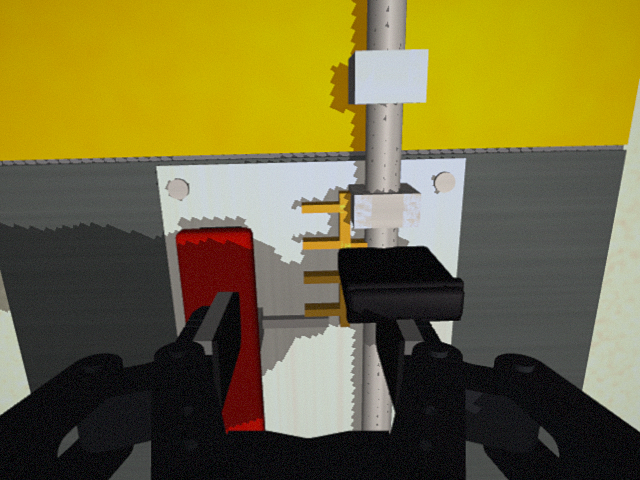

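The bolt rod passes through the keeper at (390,75). The catch tooth at (295,322) is just behind the last comb tooth (320,310), and 14 N did not move the bolt further. I ease off and lift.

```bash
python3 -m crank '[[[4.8,0,0,0.3,0,1.0,-0.4],[4.8,-0.5,0,0,0,0,0],[4.8,-1,0,0,0,0,0],[4.8,-2,0,0,0,0,0],[4.8,-3,0,0,0,0,0],[4.8,-3,0,0,0,0,0],[4.8,-3,0,0,0,0,0],[4.8,0,0,0,0,0,0],[4.8,0,0,0,0,0,0]]]'
python3 - <<'E'
from rig import r;from h import *
s=r.get_state();rel(s)
p=r.snapshot("wrist");cv2.imwrite("pics/wrist4.png",p["color"])
P=cloud(p);ex,ey=axes(YAW);c=p["color"].astype(int);d=P[...,:2]-C0;a,b=d@ex,d@ey
red=(c[...,2]>80)&(c[...,1]<60)&(c[...,0]<60)&(P[...,2]>110)&(P[...,2]<140)
print("bar z",np.median(P[red][:,2]))
t=(P[...,2]>143)&(P[...,2]<153)&(abs(a-30)<20)&(abs(b-30)<25)
print("thumb top y",np.median(b[t]),b[t].min(),b[t].max(),"-> bolt",np.median(b[t])+30)
k=(P[...,2]>112)&(P[...,2]<117)&(abs(a-30)<14)&(abs(b-96)<14);print("keeper",np.median(a[k]),np.median(b[k]))
p=r.snapshot("side");cv2.imwrite("pics/side4.png",cv2.resize(p["color"][200:380,200:440],None,fx=3,fy=3))
for n in("jar_a","dropper","jar_lid","screwdriver","detector","coasters"):print(n,[(np.round(d["centre"]).tolist(),round(d["conf"],2)) for d in r.search_frame(p,n)[:2]])
E
```

```text
clock: 10.4
eef_pos: [508.2, -68.1, 241.1]
tcp_rot: [[-0.029, 0.901, 0.432], [0.012, 0.433, -0.901], [-1.0, -0.021, -0.023]]
force: [0.3, -0.5, -1.1]
gripper_width: 47.6
safe xy z [ -4.   29.1 241.1] yaw 25.65 tilt x [-0.029  0.012 -1.   ] F [ 0.3 -0.5 -1.1] F safe y -0.6 w 47.6 t 10.4
bar z 128.93750131361224
thumb top y 32.16228273965332 24.60328847476311 38.177762427014976 -> bolt 62.16228273965332
keeper 31.667219468095077 95.52177012984079
jar_a [([513.0, -158.0, 93.0], 0.61), ([507.0, -124.0, 130.0], 0.2)]
dropper [([498.0, -270.0, 121.0], 0.69)]
jar_lid []
screwdriver [([456.0, -449.0, 16.0], 0.81)]
detector [([421.0, 395.0, 28.0], 0.91), ([502.0, -131.0, 131.0], 0.33)]
coasters [([687.0, 414.0, 33.0], 0.56)]
```

View pics/wrist4.png

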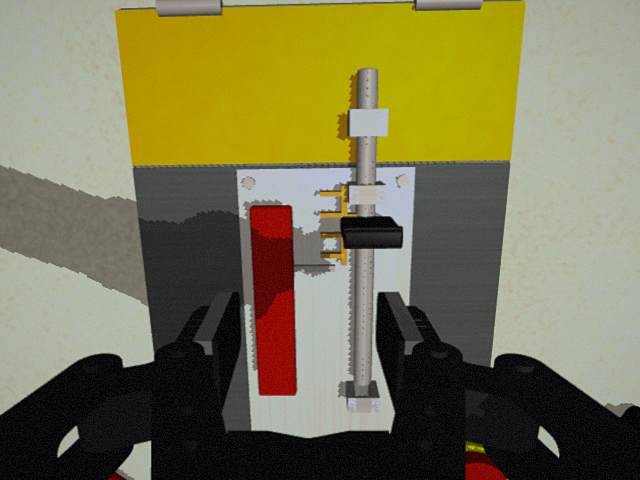

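View pics/side4.png

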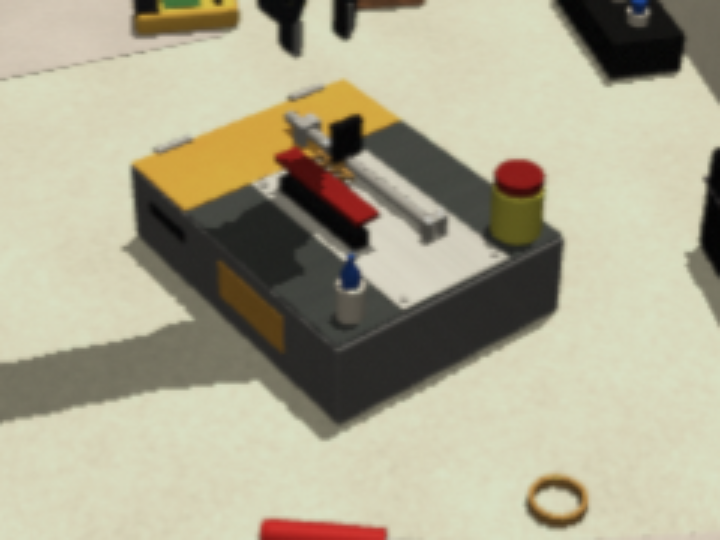

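The bolt is home, with the thumb at 62.2 mm of travel. The bar is back up at 128.9 mm, the same as the wrist camera read before pressing. The jar, dropper and ring are at the same pixels as before, and the gripper is clear. I hand in.

```bash
python3 -c "
from rig import r
print(r.job_done())"
```

```text
the job is handed in; nothing more can be done
None
```

The bolt is fully home in the keeper and the catch has sprung back up to lock it. I handed the job in at about 10.4 s on the robot's clock, against the 40 s limit.

**What I did:** I held the red bar down about 8 mm with the left fingertip. With it held down, I pushed the thumb-piece with the right fingertip until the bolt stopped. A firmer push of 14 N did not move it any further. I then eased back a little and lifted straight up.

**Last checks:**
- **Bolt:** the thumb-piece measures 62.2 mm of travel (nominal 62), and the rod passes through the keeper.
- **Catch:** the bar reads 128.9 mm high in the wrist camera, the same as before pressing.
- **Robot:** the gripper is about 110 mm above the bar and touching nothing.
- **Bystanders:** in the side view, `jar_a`, the dropper and the lid ring are at the same pixels as before. The networks put the dropper, screwdriver and detector within about 3 mm of their first positions.

**Checks that failed or disagreed:**
- In the final side picture, the network missed the lid ring and reported `jar_a` on the safe body. Both are plainly in place in the image.
- The network's position for the coasters shifted about 20 mm with low confidence (0.56). The gripper partly hid them, and the arm never came near them.
- I did not check `jar_b` at the end, but the arm never came near it.

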